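# Brace the battery tester and hold it at full load

## Task

A drill battery sits in the load tester on the garage bench. First swing the tester's folded stabiliser leg out until it clicks home at the end of its swing and stays there; only then press the spring-return lever on the tester's front down past its first two clicks to the third (full load), and finish with the gripper's fingers still holding it down there, because it springs up when let go. Leave the other things on the bench where they are.

Things in the scene. Friction and masses are not known exactly. Their poses are not given: they have to be found in the camera images.
- tester: Battery load tester: grey steel case 160 (x) x 200 (y) x 90 mm high, immovable. Origin: centre of its underside; z up; its front looks along its own -x, 80 mm from the origin. Battery pack and dock rise to 164 mm over the rear right of the top (x -22 to 72, y -87 to -3 mm). The press lever sticks out of the middle of the front, the stabiliser leg is on its left (+y) side.
- lever (a joint): Downward travel of the press lever (m): 0 up at rest, clicks (sprung detents) at 0.012, 0.024, 0.036, end stop at 0.040; at the third click above 0.033. The return spring pushes up with 4 N at 0, 9 N at 0.036; the clicks make this ripple by about 2 N. No click holds it: let go, it springs back to 0.
- lever_top (a point): Point on the flat top of the lever's tab, where to press; moves with it. The tab is a black plate 50 mm wide (tester y), 12 mm thick, standing out 52 mm from the front face (tester -x); the point is on its centre line, 30 mm from the face. Top 86 mm above the bench at rest, 50 mm at the third click; free space below.
- leg (a joint): Angle of the stabiliser leg (rad) about its vertical hinge, counter-clockwise from above: 0 folded back along the case's left side (points along tester +x), 1.9 end stop (points left, slightly forward). Starts at 0.05 to 0.5. Friction 0.03 N m keeps it where left; from 1.35 to 1.62 a detent resists (3 to 4 N at the knob), past about 1.7 the leg snaps on by itself to 1.9: seated (above 1.8).
- leg_hinge (a point): Fixed point on the axis of the leg's vertical hinge pin, 20 mm above the bench; at tester x -65 mm, y +145 mm, 45 mm out from the case's left side.
- leg_knob (a point): Centre of the top of the leg's knob, 78 mm above the bench, 110 mm from the hinge axis; moves with the leg. The knob is an upright round steel post, diameter 16 mm, 58 mm tall, on the end of the flat leg bar (22 mm wide, top 20 mm above the bench). It can be pinched from above, or pushed.
- tape: tape measure, grey rounded block 62 x 34 x 62 mm high; loose, not part of the job, to be left alone (shifted less than 30 mm). Origin: middle of its underside.
- screwdriver: screwdriver lying on the bench; loose, not part of the job, to be left alone (shifted less than 30 mm). Origin: its underside, near the middle; it lies along its own x.
- mug: white mug, 80 mm across, 90 mm high; loose, not part of the job, to be left alone (shifted less than 30 mm). Origin: middle of its underside.
- jar: closed screw jar, 64 mm across, 85 mm high; loose, not part of the job, to be left alone (shifted less than 30 mm). Origin: middle of its underside.
- wrench: steel wrench lying on the bench; loose, not part of the job, to be left alone (shifted less than 30 mm). Origin: its underside, near the middle; it lies along its own x.
- can: closed upright can, 66 mm across, 150 mm high; loose, not part of the job, to be left alone (shifted less than 30 mm). Origin: middle of its underside.
- sander: hand sanding block 110 x 65 x 44 mm high; loose, not part of the job, to be left alone (shifted less than 30 mm). Origin: middle of its underside.

How it is judged:
By the outcome, as a careful person would: the job done as asked, in the order asked, and still so for the second after the job is handed in, while the arm keeps its last pose, push and grip.
It also fails if it takes over 54 s, if anything falls off the work surface, if the arm or the gripper's body presses on something with over 40 N, if the wrist force passes 120 N, or if a joint passes its speed limit or range.

## Robot

A 6-joint arm with a two-finger parallel gripper is mounted at the origin on the work surface. World frame = base frame: x ahead of the robot, y to its left, z up, the work surface at z = 0. Lengths are in m, angles in rad, forces in N, time in s.
With the tool pointing down it reaches from about 0.325 to 0.9 m from the base axis. Payload 3.5 kg.
Tool frame: the origin (TCP) lies between the finger pads; the fingertips stand 17 mm ahead of it and the grasp point (between the pads) lies 2 mm behind it; z points along the fingers, y is the line along which they close (so a half turn about z gives the same grasp; the last joint's range is limited). The gripper opens to 85 mm and grips with 20 to 120 N. Pads are 22 mm wide; open, the fingers measure 114 mm over their backs; the gripper's body (76 mm by 85 mm) begins 54 mm behind the grasp point. The pads swing forward as they close: fully open they stand 13 mm farther back than shut.
Start: joints at [-1.208, 0.276, -0.026, 1.268, 0, 1.467], TCP at [0.281, -0.558, 0.248] pointing down, gripper open.
Joint ranges: [-3.12, 3.12], [-0.85, 1.88], [-1.08, 1.24], [-1.95, 2.15], [-1.57, 1.53], [-3.14, 3.14]. Speed limits (rad/s): [2.57, 2.57, 3.14, 3.14, 3.14, 3.14].

## Interface

Orientations are given as [roll, pitch, yaw] about the fixed x, y, z axes, in that order (R = Rz(yaw) Ry(pitch) Rx(roll)).
In Python, from plant import * gives the robot as it stands. The module is installed in compiled form; this text tells all that it offers.
- The arm moves only by the tool carry_out, never from a script. Its argument "deltas" is a list of rows, each an object of numbers: "dx", "dy", "dz": the shift along the tool's x, y, z in shares of 400 mm (1.0 is 400 mm); "roll": the turn about the tool's z in normalised numbers (1 is pi rad); "gripper": the closure, from -1 (fully open) to 1 (shut). A call has 1 to 5 rows; each row is the pose to reach, as a shift and turn from the pose commanded when the call began, along the tool's axes at that moment; what a row does not reach only later rows make up. A row lasts 1/8 s, in which the tool goes at most 62.5 mm and 10.7 degrees, less where a joint would pass 70% of its speed; a pose out of reach is approached as far as the arm can. A shift or turn number past 1, either way, is cut back to 1. A call with a gripper value outside its range is refused whole. The fingers move at their own pace and stop on an object; "newtons" is the grip in N (left out, the last holds). Time passes only in rows, so rows that repeat a pose let the fingers close. It gives the time, the measured TCP pose, the force, the opening and the grip force at its end, in the units of the state.
- read_state(): the state, without advancing time (a new reading comes with each control period).
- read_camera(name): name is "scene" or "side" or "wrist"; returns a dict with "frame" (400x640x3 uint8, red, green, blue), "fx", "fy", "cx", "cy" (pixels), "T" (4x4, takes a point from camera to world coordinates). Camera axes: x right, y up, looking along -z (the intrinsics and any distortion apply to the point x, -y, -z); pixel columns grow to the right and rows downward; lengths in m; the calibration is good to about 2 mm. A picture is of the moment at which its call begins. There is no depth.
- finish_job(): hands the job in; it is judged then, once.
The state is a dict: "clock": time; "joint_positions": joint angles; "dq": joint speeds; "joint_torque": joint torques, N m; "tcp_pos": TCP position; "ee_rot": TCP orientation; "force": force on the tool from outside, world axes, zero at the start; "wrist_torque": the same for the moment, N m; "finger_gap": finger opening in m; "gripper_force": force on a finger pad.
Only numpy, scipy, OpenCV 4.12 (cv2) and the standard library are available. Lean on these libraries where they do the work, as an engineer would, in place of code of your own. Each camera call takes 0.05 s, during which the arm holds its last target. There are 200 camera calls.

## Working session

There is one attempt and no reset: what is moved stays moved. The work goes in short steps, Python scripts to look and compute and a tool call to move; the robot and the scene stay as the last step left them, time stands still between calls to the robot, and variables do not carry over. Pictures are saved under pics/ and viewed, at most 10 in all, crops included, and the job is handed in when it is done.

Besides the shell and the picture viewer there is one more tool, called after "Request:" as name([rows], argument=value, ...), one row to a line, values as JSON. carry_out: Moves the arm, as the interface text tells. Its arguments: {"type":"object","properties":{"deltas":{"type":"array"},"newtons":{"type":"number"}},"required":["deltas"]}

```bash
mkdir -p pics
cat > h.py <<'E'
from plant import *
import numpy as np, cv2
def snap(n,f):
    c=read_camera(n); cv2.imwrite('pics/'+f+'.png',cv2.cvtColor(c['frame'],cv2.COLOR_RGB2BGR)); np.savez('pics/'+f+'.npz',**{k:c[k] for k in c}); return c
def ray(c,u,v):
    d=np.array([(u-c['cx'])/c['fx'],-(v-c['cy'])/c['fy'],-1.]); T=c['T']; d=T[:3,:3]@d; return T[:3,3],d/np.linalg.norm(d)
def plane(c,u,v,z):
    o,d=ray(c,u,v); return o+d*(z-o[2])/d[2]
def proj(c,p):
    q=np.linalg.inv(c['T'])@np.append(p,1); return np.array([c['cx']+c['fx']*q[0]/-q[2], c['cy']-c['fy']*q[1]/-q[2]])
def tri(obs):
    A=0;b=0
    for c,u,v in obs:
        o,d=ray(c,u,v); P=np.eye(3)-np.outer(d,d); A=A+P; b=b+P@o
    return np.linalg.solve(A,b)
E
python3 - <<'E'
from h import *
for n in('scene','side','wrist'):
    c=snap(n,n+'0'); print(n,[k for k in c],c['fx'],c['T'].round(3).tolist())
    if n!='wrist': pass
print(read_state())
E
```

```text
scene ['frame', 'fx', 'fy', 'cx', 'cy', 'T'] 382.4872342130297 [[0.653, -0.657, 0.377, 1.025], [0.757, 0.56, -0.337, -0.43], [0.011, 0.505, 0.863, 1.212], [0.0, 0.0, 0.0, 1.0]]
side ['frame', 'fx', 'fy', 'cx', 'cy', 'T'] 426.8245994405414 [[-0.858, 0.283, -0.428, -0.026], [-0.513, -0.445, 0.734, 1.011], [0.017, 0.85, 0.527, 0.78], [0.0, 0.0, 0.0, 1.0]]
wrist ['frame', 'fx', 'fy', 'cx', 'cy', 'T'] 319.28045097696815 [[0.448, 0.863, 0.234, 0.34], [-0.894, 0.432, 0.117, -0.529], [-0.0, -0.262, 0.965, 0.372], [0.0, 0.0, 0.0, 1.0]]
{'clock': 0.15, 'joint_positions': array([-1.20840882e+00,  2.77019604e-01, -2.75687211e-02,  1.26799422e+00,
        9.21922252e-06,  1.46740260e+00]), 'dq': array([-8.37058960e-05, -1.64054516e-03,  4.72463223e-03, -1.19559913e-03,
       -1.21949524e-03, -1.27254458e-03]), 'joint_torque': array([ 8.35783794e-05, -4.46057475e+01,  2.95638514e+01,  1.05391728e-02,
       -1.82677099e-04,  5.99371177e-06]), 'tcp_pos': array([ 0.28049058, -0.55787523,  0.24737711]), 'ee_rot': array([-3.13981693e+00, -1.93524545e-04,  4.65781061e-01]), 'force': array([0.27323957, 0.75333353, 0.06151554]), 'wrist_torque': array([-0.02318203,  0.0017772 ,  0.03192233]), 'gripper_force': 0.0, 'finger_gap': 0.08539566991943678}
```

View pics/scene0.png

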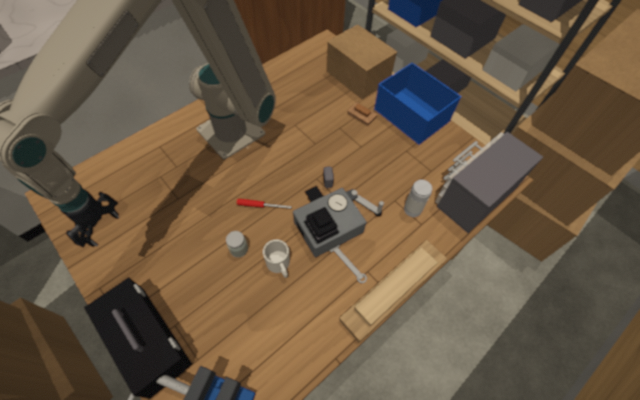

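View pics/side0.png

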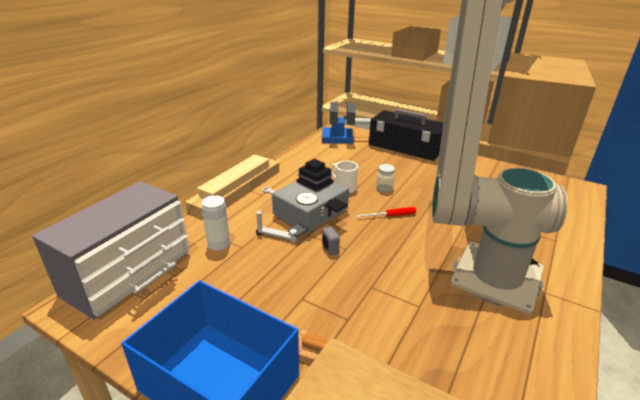

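The scene camera shows the tester at about (330,222), with the lever tab near (315,193), the leg at (352–380, 195–210) and the tape at (328,176). In the side camera the knob is near (259,213), the hinge (297,234), the lever (338,206) and the tape (331,240). Next I'll enlarge both.

Run:
```python
import cv2,numpy as np
a=cv2.imread('pics/scene0.png')[155:285,220:400]; b=cv2.imread('pics/side0.png')[150:270,240:360]
A=cv2.resize(a,None,fx=4,fy=4,interpolation=cv2.INTER_CUBIC);B=cv2.resize(b,None,fx=5,fy=5,interpolation=cv2.INTER_CUBIC)
cv2.imwrite('pics/c1.png',A);cv2.imwrite('pics/c2.png',B);print(A.shape,B.shape)
```

```text
(520, 720, 3) (600, 600, 3)
```

View pics/c1.png

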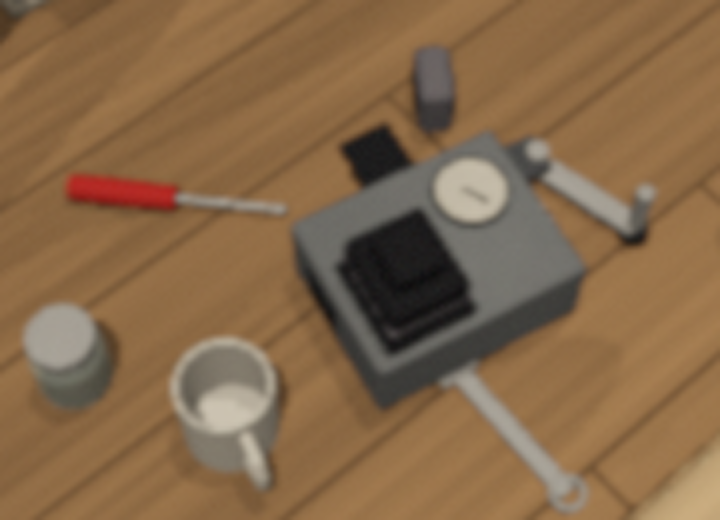

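View pics/c2.png

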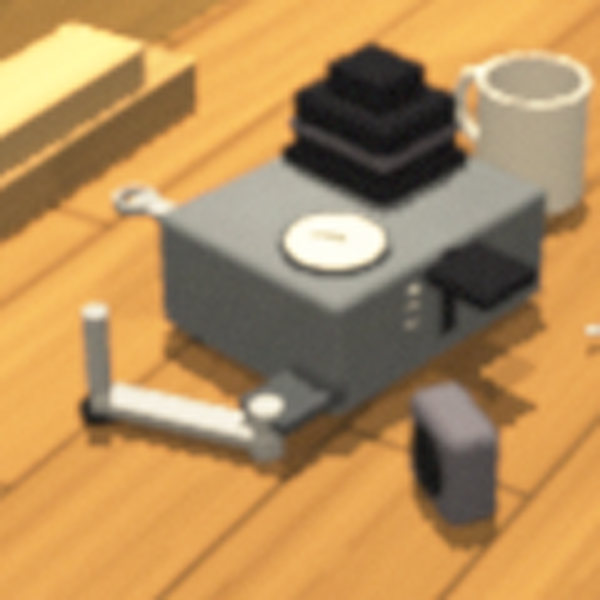

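The leg is roughly 30° open. Knob top is at c1 (645,191) / c2 (95,312) and the hinge pin at (537,150) / (265,404). The front-left top corner is at (488,135) / (335,305), and the tape stands just in front of the case's left side.

```bash
cat >> h.py <<'E'
def load(f): return dict(np.load('pics/'+f+'.npz'))
E
python3 - <<'E'
from h import *
from scipy.optimize import least_squares
s=load('scene0');d=load('side0')
S=lambda x,y:(s,220+x/4,155+y/4); D=lambda x,y:(d,240+x/5,150+y/5)
P={'FL':[S(488,135),D(335,305)],'RL':[S(583,270),D(165,215)],'FR':[S(296,232),D(545,190)],'RR':[S(383,370)],'knob':[S(645,191),D(95,312)],'pin':[S(537,150),D(265,404)]}
for k in P:
    if len(P[k])>1: print(k,tri(P[k]).round(4))
loc={'FL':(-.08,.1),'RL':(.08,.1),'FR':(-.08,-.1),'RR':(.08,-.1)}
def W(q,x,y,z): c,n=np.cos(q[2]),np.sin(q[2]); return np.array([q[0]+c*x-n*y,q[1]+n*x+c*y,z])
def res(q): return np.concatenate([proj(c,W(q,*loc[k],.09))-[u,v] for k in loc for c,u,v in P[k]]+[proj(c,W(q,-.065+.11*np.cos(q[3]),.145+.11*np.sin(q[3]),.078))-[u,v] for c,u,v in P['knob']])
r=least_squares(res,[.6,-.1,0,.4]);print(r.x,r.fun.round(1))
q=r.x
print('lever',W(q,-.11,0,.086),'hinge',W(q,-.065,.145,.02))
for a in(q[3],1,1.9):print(a,W(q,-.065+.11*np.cos(a),.145+.11*np.sin(a),.078).round(3))
print('tape', plane(*S(436,108),0.03),plane(*D(465,505),0.0),plane(*S(434,66),.062),plane(*D(440,400),.062))
for n,x,y,z in(('can',422,187,.15),('can',419,190,.15),('mug',276,250,.09)): print(n,plane(s,x,y,z))
for n,x,y in(('can',213,203),): print(n,plane(d,x,y,.15))
st=read_state();print(st['clock'])
E
```

```text
FL [0.5409 0.1178 0.085 ]
RL [0.6891 0.0874 0.0841]
FR [ 0.5032 -0.0718  0.082 ]
knob [0.6665 0.1874 0.0744]
pin [0.5599 0.1653 0.0345]
[ 0.59602937  0.00863319 -0.19258894  0.41554588] [ 0.5 -2.1  0.9 -0.3  2.1 -0.6 -2.  -1.4 -2.1 -1.9  1.2 -1.9 -0.4  1.8
  0.7 -0.4  0.  -1. ]
lever [0.48806305 0.02968725 0.086     ] hinge [0.55998418 0.16339347 0.02      ]
0.4155458815772928 [0.667 0.188 0.078]
1 [0.636 0.243 0.078]
1.9 [0.545 0.272 0.078]
tape [0.46292171 0.12711776 0.03      ] [0.43378562 0.14785428 0.        ] [0.44236985 0.14138986 0.062     ] [0.45659389 0.1406388  0.062     ]
can [0.73484206 0.29248488 0.15      ]
can [0.73627469 0.27596823 0.15      ]
mug [ 0.57606434 -0.20149627  0.09      ]
can [0.72839689 0.30629518 0.15      ]
0.15
```

Units first: shifts go in shares of 400 mm and turns go in shares of pi rad. So 0.21 m is 0.525, 0.165 m is 0.4125.

Request:
carry_out([
  {"dx":0.075,"dy":-0.05,"gripper":1},
  {"dx":0.1875,"dy":-0.125,"gripper":1},
  {"dx":0.3,"dy":-0.2,"gripper":1},
  {"dx":0.4125,"dy":-0.275,"gripper":1},
  {"dx":0.525,"dy":-0.35,"gripper":1},
], newtons=60)

```text
$.deltas[0]: bad value
```

To row units: 0.225 m is 0.5625, 0.18 m is 0.45.

Request:
carry_out([
  {"dx":0.1125,"dy":-0.075,"gripper":1},
  {"dx":0.225,"dy":-0.15,"gripper":1},
  {"dx":0.3375,"dy":-0.225,"gripper":1},
  {"dx":0.45,"dy":-0.3,"gripper":1},
  {"dx":0.5625,"dy":-0.375,"gripper":1},
])

```text
$.deltas[0]: bad value
```

To row units: 0.21 m is 0.525, 0.18 m is 0.45.

Request:
carry_out([
  {"dx":0.1125,"dy":-0.075,"gripper":1},
  {"dx":0.225,"dy":-0.15,"gripper":1},
  {"dx":0.3375,"dy":-0.225,"gripper":1},
  {"dx":0.45,"dy":-0.3,"gripper":1},
  {"dx":0.525,"dy":-0.375,"gripper":1},
])

```text
$.deltas[0]: bad value
```

To row units: -0.85 rad is -0.2706.

Request:
carry_out([
  {"roll":-0.0541,"gripper":1},
  {"roll":-0.1082,"gripper":1},
  {"roll":-0.1623,"gripper":1},
  {"roll":-0.2165,"gripper":1},
  {"roll":-0.2706,"gripper":1},
])

```text
$.deltas[0]: bad value
```

To row units: -0.48 rad is -0.1528.

Request:
carry_out([
  {"roll":-0.0541,"gripper":1},
  {"roll":-0.1082,"gripper":1},
  {"roll":-0.1528,"gripper":1},
  {"roll":-0.1528,"gripper":1},
])

```text
$.deltas[0]: bad value
```

Run:
```python
from h import *
snap('wrist','w1'); st=read_state(); print(st['clock'],st['tcp_pos'],st['ee_rot'],st['finger_gap'])
```

```text
0.2 [ 0.28053673 -0.55798919  0.2475587 ] [-3.14016254e+00 -1.33769437e-04  4.65809426e-01] 0.08539174602635077
```

View pics/w1.png

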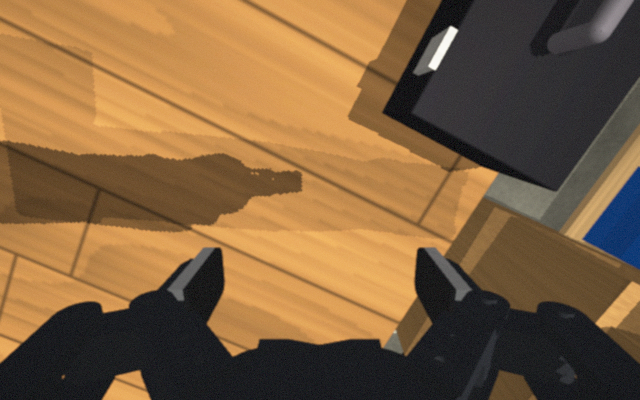

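The calls were refused, probably because every row needs all its fields. The arm hasn't moved: the wrist picture shows only the start area, with the toolbox at top right and the open fingers.

To row units: 0.21 m is 0.525, 0.165 m is 0.4125.

Request:
carry_out([
  {"dx":0.075,"dy":-0.05,"dz":0,"roll":0,"gripper":1},
  {"dx":0.1875,"dy":-0.125,"dz":0,"roll":0,"gripper":1},
  {"dx":0.3,"dy":-0.2,"dz":0,"roll":0,"gripper":1},
  {"dx":0.4125,"dy":-0.275,"dz":0,"roll":0,"gripper":1},
  {"dx":0.525,"dy":-0.35,"dz":0,"roll":0,"gripper":1},
], newtons=60)

```text
clock: 0.82
tcp_pos: [0.406, -0.3374, 0.2482]
ee_rot: [3.142, -0.0, 0.465]
force: [0.8, 0.5, -0.4]
finger_gap: 0.0001
gripper_force: 0.0
```

To row units: 0.225 m is 0.5625, 0.18 m is 0.45.

Request:
carry_out([
  {"dx":0.1125,"dy":-0.075,"dz":0,"roll":0,"gripper":1},
  {"dx":0.225,"dy":-0.15,"dz":0,"roll":0,"gripper":1},
  {"dx":0.3375,"dy":-0.225,"dz":0,"roll":0,"gripper":1},
  {"dx":0.45,"dy":-0.3,"dz":0,"roll":0,"gripper":1},
  {"dx":0.5625,"dy":-0.375,"dz":0,"roll":0,"gripper":1},
])

```text
clock: 1.45
tcp_pos: [0.5397, -0.1023, 0.2483]
ee_rot: [3.141, -0.0, 0.466]
force: [0.9, 0.1, -0.2]
finger_gap: -0.0003
gripper_force: 0.0
```

To row units: 0.21 m is 0.525, 0.18 m is 0.45.

Request:
carry_out([
  {"dx":0.1125,"dy":-0.075,"dz":0,"roll":0,"gripper":1},
  {"dx":0.225,"dy":-0.15,"dz":0,"roll":0,"gripper":1},
  {"dx":0.3375,"dy":-0.225,"dz":0,"roll":0,"gripper":1},
  {"dx":0.45,"dy":-0.3,"dz":0,"roll":0,"gripper":1},
  {"dx":0.525,"dy":-0.375,"dz":0,"roll":0,"gripper":1},
])

```text
clock: 2.08
tcp_pos: [0.6603, 0.1263, 0.2478]
ee_rot: [-3.142, -0.0, 0.467]
force: [0.8, -0.1, -0.7]
finger_gap: -0.0001
gripper_force: 0.0
```

To row units: -0.85 rad is -0.2706.

Request:
carry_out([
  {"dx":0,"dy":0,"dz":0,"roll":-0.0541,"gripper":1},
  {"dx":0,"dy":0,"dz":0,"roll":-0.1082,"gripper":1},
  {"dx":0,"dy":0,"dz":0,"roll":-0.1623,"gripper":1},
  {"dx":0,"dy":0,"dz":0,"roll":-0.2165,"gripper":1},
  {"dx":0,"dy":0,"dz":0,"roll":-0.2706,"gripper":1},
])

```text
clock: 2.7
tcp_pos: [0.6591, 0.1244, 0.2479]
ee_rot: [-3.141, 0.0, 1.321]
force: [0.7, -0.2, -0.1]
finger_gap: -0.0001
gripper_force: 0.0
```

To row units: -0.48 rad is -0.1528.

Request:
carry_out([
  {"dx":0,"dy":0,"dz":0,"roll":-0.0541,"gripper":1},
  {"dx":0,"dy":0,"dz":0,"roll":-0.1082,"gripper":1},
  {"dx":0,"dy":0,"dz":0,"roll":-0.1528,"gripper":1},
  {"dx":0,"dy":0,"dz":0,"roll":-0.1528,"gripper":1},
])

```text
clock: 3.2
tcp_pos: [0.6592, 0.1244, 0.248]
ee_rot: [-3.141, -0.0, 1.794]
force: [-0.0, -1.2, -0.0]
finger_gap: 0.0001
gripper_force: 0.0
```

Run:
```python
from h import *
snap('wrist','w2'); st=read_state(); print(st['clock'],st['tcp_pos'],st['ee_rot'],st['finger_gap'])
```

```text
3.25 [0.65920367 0.12437497 0.2479961 ] [-3.14103681e+00 -7.14568508e-05  1.79337250e+00] -3.594795133769363e-05
```

View pics/w2.png

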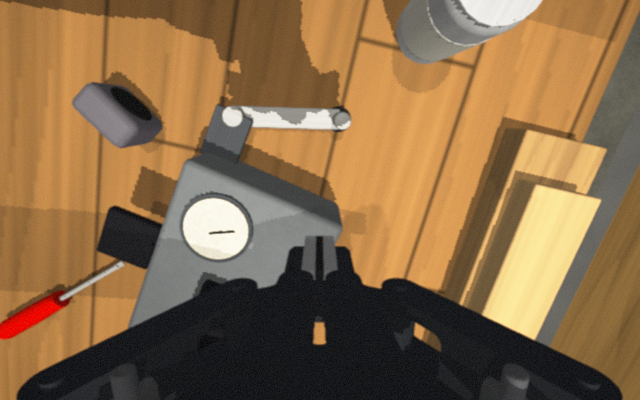

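The wrist view shows the knob top at about (341,119), hinge pin (233,117), front-left top corner (190,160), rear-left corner (338,215), and lever tab outer corners (118,207) and (99,247). I'll refit the tester pose with these.

Run:
```python
from h import *
from scipy.optimize import least_squares
s=load('scene0');d=load('side0');w=load('w2')
S=lambda x,y:(s,220+x/4,155+y/4); D=lambda x,y:(d,240+x/5,150+y/5); Wr=lambda x,y:(w,x,y)
P={'FL':[S(488,135),D(335,305),Wr(190,160)],'RL':[S(583,270),D(165,215),Wr(338,215)],'FR':[S(296,232),D(545,190)],'RR':[S(383,370)],'knob':[S(645,191),D(95,312),Wr(341,118)],'pin':[S(537,150),D(265,404),Wr(233,117)],'LL':[Wr(118,207)],'LR':[Wr(99,247)]}
for k in('knob','pin'): print(k,tri(P[k]).round(4))
loc={'FL':(-.08,.1,.09),'RL':(.08,.1,.09),'FR':(-.08,-.1,.09),'RR':(.08,-.1,.09),'LL':(-.132,.025,.086),'LR':(-.132,-.025,.086)}
def W(q,x,y,z): c,n=np.cos(q[2]),np.sin(q[2]); return np.array([q[0]+c*x-n*y,q[1]+n*x+c*y,z])
def K(q,a=None): a=q[3] if a is None else a; return W(q,-.065+.11*np.cos(a),.145+.11*np.sin(a),.078)
def res(q): return np.concatenate([proj(c,W(q,*loc[k]))-[u,v] for k in loc for c,u,v in P[k]]+[proj(c,K(q))-[u,v] for c,u,v in P['knob']])
q=least_squares(res,[.6,-.1,0,.4],loss='soft_l1').x;print(q.round(4),res(q).round(1))
print('lever',W(q,-.11,0,.086).round(4),'hinge',W(q,-.065,.145,.02).round(4))
np.save('q.npy',q)
for a in np.arange(.2,1.95,.2):
    k=K(q,a);t=a+q[2]+np.pi/2; print(round(a,2),k.round(4),'pusher',(k[:2]-.019*np.array([np.cos(t),np.sin(t)])).round(4),'yaw',round(t,3))
```

```text
knob [0.6661 0.1874 0.0744]
pin [0.56   0.1645 0.0346]
[ 0.5979  0.0132 -0.1733  0.3593] [ 1.2 -2.7  0.3  0.2 -5.7 -4.7  3.5 -1.6 -3.3 -0.6 11.1  6.  -0.8 -1.7
 -0.1 -1.9  1.8  1.6 -8.   0.2 -0.6  5.4  0.6 -0.4  0.1 -1.   2.2  0.1]
lever [0.4896 0.0322 0.086 ] hinge [0.5589 0.1672 0.02  ]
0.2 [0.6689 0.1702 0.078 ] pusher [0.6694 0.1512] yaw 1.597
0.4 [0.6661 0.192  0.078 ] pusher [0.6704 0.1734] yaw 1.797
0.6 [0.6591 0.2128 0.078 ] pusher [0.6669 0.1955] yaw 1.997
0.8 [0.648  0.2317 0.078 ] pusher [0.6592 0.2164] yaw 2.197
1.0 [0.6334 0.2482 0.078 ] pusher [0.6474 0.2353] yaw 2.397
1.2 [0.6159 0.2613 0.078 ] pusher [0.6321 0.2515] yaw 2.597
1.4 [0.596  0.2708 0.078 ] pusher [0.6139 0.2644] yaw 2.797
1.6 [0.5747 0.2761 0.078 ] pusher [0.5935 0.2734] yaw 2.997
1.8 [0.5528 0.2771 0.078 ] pusher [0.5718 0.2781] yaw 3.197
```

To row units: 0.188 m is 0.47, 0.17 m is 0.425, 0.01 rad is 0.0032.

Request:
carry_out([
  {"dx":0.025,"dy":0.0375,"dz":0.075,"roll":0.0032,"gripper":1},
  {"dx":0.0375,"dy":0.05,"dz":0.2,"roll":0.0032,"gripper":1},
  {"dx":0.0375,"dy":0.05,"dz":0.325,"roll":0.0032,"gripper":1},
  {"dx":0.0375,"dy":0.05,"dz":0.425,"roll":0.0032,"gripper":1},
  {"dx":0.0375,"dy":0.05,"dz":0.47,"roll":0.0032,"gripper":1},
])

```text
clock: 3.88
tcp_pos: [0.6733, 0.1433, 0.0572]
ee_rot: [-3.137, -0.001, 1.784]
force: [0.1, -0.6, 0.5]
finger_gap: 0.0002
gripper_force: 0.0
```

To row units: 0.026 m is 0.065, 0.016 m is 0.04.

Request:
carry_out([
  {"dx":0.02,"dy":0,"dz":0,"roll":0,"gripper":1},
  {"dx":0.04,"dy":0,"dz":0,"roll":0,"gripper":1},
  {"dx":0.065,"dy":0,"dz":0,"roll":0,"gripper":1},
  {"dx":0.065,"dy":0,"dz":0,"roll":0,"gripper":1},
])

```text
clock: 4.38
tcp_pos: [0.6707, 0.1702, 0.0619]
ee_rot: [3.139, -0.0, 1.787]
force: [0.1, -1.1, -1.2]
finger_gap: -0.0
gripper_force: 0.0
```

To row units: 0.055 m is 0.1375, 0.0445 m is 0.1113, -0.5 rad is -0.1592.

Request:
carry_out([
  {"dx":0.0275,"dy":0.0025,"dz":0,"roll":-0.0318,"gripper":1},
  {"dx":0.055,"dy":0.0038,"dz":0,"roll":-0.0637,"gripper":1},
  {"dx":0.0838,"dy":0.0013,"dz":0,"roll":-0.0955,"gripper":1},
  {"dx":0.1113,"dy":-0.0038,"dz":0,"roll":-0.1273,"gripper":1},
  {"dx":0.1375,"dy":-0.0113,"dz":0,"roll":-0.1592,"gripper":1},
])

```text
clock: 5.0
tcp_pos: [0.6545, 0.222, 0.0612]
ee_rot: [3.14, 0.001, 2.289]
force: [-0.3, -0.2, -0.6]
finger_gap: 0.0001
gripper_force: 0.2
```

Run:
```python
from h import *
c=snap('scene','s3')['frame'][155:255,290:420]; d=snap('side','d3')['frame'][150:270,220:360]
A=np.hstack([cv2.resize(c,(480,370),interpolation=2),cv2.resize(d,(320,275),interpolation=2) if 0 else np.zeros((370,0,3),np.uint8),cv2.resize(d,(320,370))])
cv2.imwrite('pics/m3.png',A[:,:,::-1]); st=read_state(); print(st['clock'],st['tcp_pos'],st['ee_rot'],st['force'])
```

```text
5.1 [0.65362164 0.22252972 0.06090785] [3.14104235e+00 1.25462215e-04 2.28683613e+00] [ 1.21925248  0.18856719 -0.68032633]
```

View pics/m3.png

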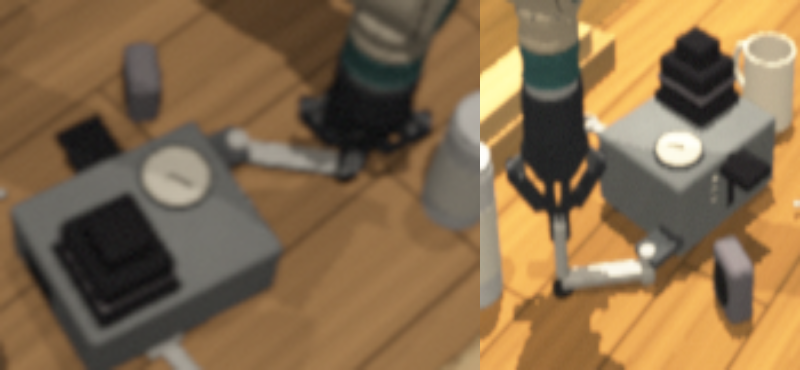

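The leg follows the fingers and is now about 0.9 rad open. The knuckles have cleared the can (the right edge in the scene crop) and are now moving away from it. I'll carry on along the arc.

To row units: 0.055 m is 0.1375, 0.0445 m is 0.1113, -0.5 rad is -0.1592.

Request:
carry_out([
  {"dx":0.0275,"dy":0.0025,"dz":0,"roll":-0.0318,"gripper":1},
  {"dx":0.055,"dy":0.0038,"dz":0,"roll":-0.0637,"gripper":1},
  {"dx":0.0838,"dy":0.0013,"dz":0,"roll":-0.0955,"gripper":1},
  {"dx":0.1113,"dy":-0.0038,"dz":0,"roll":-0.1273,"gripper":1},
  {"dx":0.1375,"dy":-0.0113,"dz":0,"roll":-0.1592,"gripper":1},
])

```text
clock: 5.72
tcp_pos: [0.6159, 0.2599, 0.061]
ee_rot: [3.141, 0.004, 2.786]
force: [3.2, -2.0, -1.5]
finger_gap: 0.0
gripper_force: 1.8
```

To row units: 0.0445 m is 0.1113, 0.0335 m is 0.0838, -0.4 rad is -0.1273.

Request:
carry_out([
  {"dx":0.0275,"dy":0.0025,"dz":0,"roll":-0.0318,"gripper":1},
  {"dx":0.055,"dy":0.0038,"dz":0,"roll":-0.0637,"gripper":1},
  {"dx":0.0838,"dy":0.0013,"dz":0,"roll":-0.0955,"gripper":1},
  {"dx":0.1113,"dy":-0.0038,"dz":0,"roll":-0.1273,"gripper":1},
  {"dx":0.1113,"dy":-0.0038,"dz":0,"roll":-0.1273,"gripper":1},
])

```text
clock: 6.35
tcp_pos: [0.5717, 0.274, 0.0605]
ee_rot: [-3.141, -0.0, -3.1]
force: [-0.1, -0.2, -0.7]
finger_gap: 0.0002
gripper_force: 0.0
```

Run:
```python
from h import *
st=read_state(); print(st['clock'],st['tcp_pos'],st['ee_rot'],st['force'])
h=np.array([.56,.1645]); a=st['ee_rot'][2]-np.pi/2
p=st['tcp_pos'][:2]-h; print('est',np.arctan2(*(p+.019*np.array([-np.sin(a),np.cos(a)]))[::-1])+.19, np.hypot(*p))
```

```text
6.35 [0.57168853 0.27404272 0.06051448] [-3.14125907e+00 -2.36094375e-04 -3.09974674e+00] [-0.0822807  -0.17252891 -0.72594754]
est 1.8277762961529265 0.11016455025992931
```

To row units: -0.14 m is -0.35, -0.12 m is -0.3.

Request:
carry_out([
  {"dx":-0.0375,"dy":0,"dz":0,"roll":0,"gripper":1},
  {"dx":-0.0375,"dy":0,"dz":-0.075,"roll":0,"gripper":1},
  {"dx":-0.0375,"dy":0,"dz":-0.2,"roll":0,"gripper":1},
  {"dx":-0.0375,"dy":0,"dz":-0.3,"roll":0,"gripper":1},
  {"dx":-0.0375,"dy":0,"dz":-0.35,"roll":0,"gripper":1},
])

```text
clock: 6.98
tcp_pos: [0.5907, 0.2754, 0.2042]
ee_rot: [3.14, 0.007, -3.1]
force: [-0.1, -0.2, 0.0]
finger_gap: -0.0001
gripper_force: 0.0
```

To row units: -0.239 m is -0.5975, -0.195 m is -0.4875, 0.23 rad is 0.0732.

Request:
carry_out([
  {"dx":0.05,"dy":-0.1125,"dz":0,"roll":0.0191,"gripper":1},
  {"dx":0.1125,"dy":-0.2375,"dz":0,"roll":0.0382,"gripper":1},
  {"dx":0.175,"dy":-0.3625,"dz":0,"roll":0.0573,"gripper":1},
  {"dx":0.225,"dy":-0.4875,"dz":0,"roll":0.0732,"gripper":1},
  {"dx":0.2725,"dy":-0.5975,"dz":0,"roll":0.0732,"gripper":1},
])

```text
clock: 7.6
tcp_pos: [0.49, 0.0291, 0.2012]
ee_rot: [-3.141, 0.003, 2.953]
force: [0.3, -0.2, 0.3]
finger_gap: 0.0004
gripper_force: 0.0
```

Run:
```python
from h import *
c=snap('scene','s4')['frame'][155:255,290:420]; d=snap('side','d4')['frame'][150:270,220:360];w=snap('wrist','w4')['frame']
A=np.hstack([cv2.resize(c,(400,300),interpolation=2),cv2.resize(d,(400,300),interpolation=2)])
A=np.vstack([A,np.hstack([w[:300,0:640],np.zeros((300,160,3),np.uint8)])])
cv2.imwrite('pics/m4.png',A[:,:,::-1]); st=read_state(); print(st['clock'],st['tcp_pos'],st['ee_rot'],st['force'])
a=1.9-.19; print(proj(load('d4'),np.array([.56+.11*np.cos(a),.1645+.11*np.sin(a),.078])), proj(load('s4'),np.array([.56+.11*np.cos(a),.1645+.11*np.sin(a),.078])))
```

```text
7.75 [0.48978127 0.0290859  0.20104763] [3.14156114e+00 1.81376345e-03 2.95004969e+00] [ 0.51866475 -0.02048877 -0.75732344]
[275.44107113 239.38932538] [374.31312062 167.27620322]
```

View pics/m4.png

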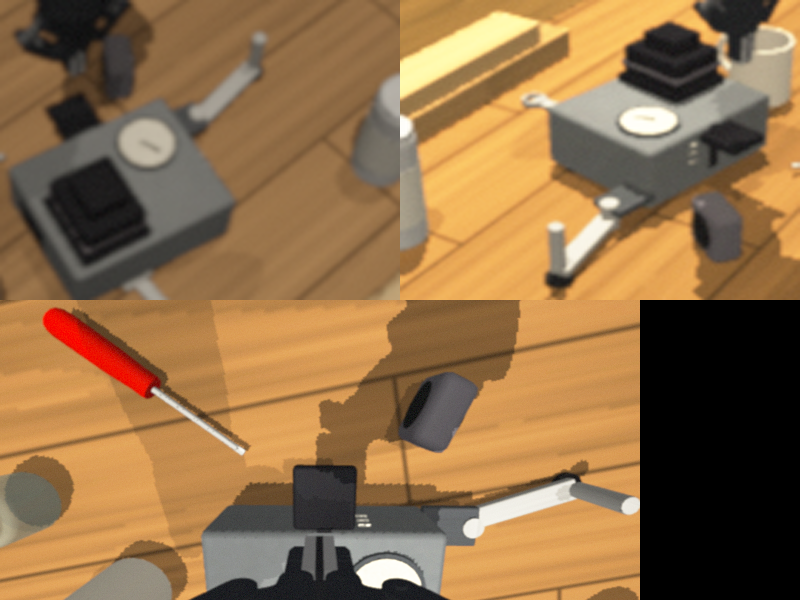

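The leg is seated: the knob is at side (274.6,242) and scene (374,167.7), against (275.4,239.4) and (374.3,167.3) predicted for 1.9 rad. The wrist view shows the lever tab top with its outer edge at (294,166)–(355,166) and its face end near row 228.

Run:
```python
from h import *
w=load('w4')
a=plane(w,294,166,.086);b=plane(w,355,166,.086);m=(a+b)/2
n=np.array([np.cos(-.19),np.sin(-.19),0])
print(a,b,np.linalg.norm(a-b),np.arctan2(*(b-a)[:2][::-1])-np.pi/2)
L=m+.022*n; print('lever_top',L, 'face end',(plane(w,293,228,.086)+plane(w,356,228,.086))/2)
p=read_state(); y=p['ee_rot'][2]; D=L-p['tcp_pos']; print('dx',D@[np.cos(y),np.sin(y),0],'dy',D@[np.sin(y),-np.cos(y),0])
```

```text
[0.45923889 0.01285367 0.086     ] [0.46816133 0.05826074 0.086     ] 0.04627539787880831 -0.19402692159891566
lever_top [0.4853042  0.03140231 0.086     ] face end [0.5128582  0.02610932 0.086     ]
dx 0.004836173874424077 dy 0.001421730884929842
```

To row units: 0.09 m is 0.225, 0.08 m is 0.2.

Request:
carry_out([
  {"dx":0.0075,"dy":0.0025,"dz":0.075,"roll":0,"gripper":1},
  {"dx":0.0075,"dy":0.0025,"dz":0.15,"roll":0,"gripper":1},
  {"dx":0.0075,"dy":0.0025,"dz":0.2,"roll":0,"gripper":1},
  {"dx":0.0075,"dy":0.0025,"dz":0.225,"roll":0,"gripper":1},
  {"dx":0.0075,"dy":0.0025,"dz":0.225,"roll":0,"gripper":1},
])

```text
clock: 8.38
tcp_pos: [0.4865, 0.0333, 0.1101]
ee_rot: [3.142, -0.001, 2.956]
force: [-0.3, -0.1, -0.1]
finger_gap: 0.0002
gripper_force: 0.0
```

To row units: 0.02 m is 0.05, 0.015 m is 0.0375.

Request:
carry_out([
  {"dx":0,"dy":0,"dz":0.0125,"roll":0,"gripper":1},
  {"dx":0,"dy":0,"dz":0.025,"roll":0,"gripper":1},
  {"dx":0,"dy":0,"dz":0.0375,"roll":0,"gripper":1},
  {"dx":0,"dy":0,"dz":0.05,"roll":0,"gripper":1},
  {"dx":0,"dy":0,"dz":0.05,"roll":0,"gripper":1},
])

```text
clock: 9.0
tcp_pos: [0.4873, 0.033, 0.091]
ee_rot: [3.141, 0.002, 2.956]
force: [0.6, 0.4, 5.2]
finger_gap: 0.0002
gripper_force: 2.4
```

Contact is made, with 5 N at about 12 mm of travel (near the first click). I'll press the remaining 25 mm or so.

To row units: 0.02 m is 0.05, 0.015 m is 0.0375.

Request:
carry_out([
  {"dx":0,"dy":0,"dz":0.0125,"roll":0,"gripper":1},
  {"dx":0,"dy":0,"dz":0.025,"roll":0,"gripper":1},
  {"dx":0,"dy":0,"dz":0.0375,"roll":0,"gripper":1},
  {"dx":0,"dy":0,"dz":0.05,"roll":0,"gripper":1},
  {"dx":0,"dy":0,"dz":0.05,"roll":0,"gripper":1},
])

```text
clock: 9.62
tcp_pos: [0.4873, 0.033, 0.0712]
ee_rot: [3.141, 0.002, 2.956]
force: [1.2, 0.9, 7.0]
finger_gap: -0.0
gripper_force: 3.4
```

To row units: 0.005 m is 0.0125, 0.002 m is 0.005.

Request:
carry_out([
  {"dx":0,"dy":0,"dz":0.005,"roll":0,"gripper":1},
  {"dx":0,"dy":0,"dz":0.01,"roll":0,"gripper":1},
  {"dx":0,"dy":0,"dz":0.0125,"roll":0,"gripper":1},
  {"dx":0,"dy":0,"dz":0.0125,"roll":0,"gripper":1},
])

```text
clock: 10.12
tcp_pos: [0.4873, 0.033, 0.0665]
ee_rot: [3.141, 0.002, 2.956]
force: [-0.2, 1.6, 7.2]
finger_gap: 0.0001
gripper_force: 4.2
```

To be sure, I'll go on in 1 mm steps until the end stop is just felt.

To row units: 0.001 m is 0.0025.

Request:
carry_out([
  {"dx":0,"dy":0,"dz":0.0025,"roll":0,"gripper":1},
  {"dx":0,"dy":0,"dz":0.0025,"roll":0,"gripper":1},
])

```text
clock: 10.38
tcp_pos: [0.4873, 0.0329, 0.0656]
ee_rot: [3.141, 0.002, 2.956]
force: [-1.0, 0.8, 9.2]
finger_gap: -0.0002
gripper_force: 4.3
```

To row units: 0.001 m is 0.0025.

Request:
carry_out([
  {"dx":0,"dy":0,"dz":0.0025,"roll":0,"gripper":1},
  {"dx":0,"dy":0,"dz":0.0025,"roll":0,"gripper":1},
])

```text
clock: 10.62
tcp_pos: [0.4873, 0.033, 0.0646]
ee_rot: [3.141, 0.002, 2.956]
force: [-0.9, 0.0, 8.7]
finger_gap: -0.0002
gripper_force: 4.4
```

To row units: 0.001 m is 0.0025.

Request:
carry_out([
  {"dx":0,"dy":0,"dz":0.0025,"roll":0,"gripper":1},
  {"dx":0,"dy":0,"dz":0.0025,"roll":0,"gripper":1},
])

```text
clock: 10.88
tcp_pos: [0.4873, 0.033, 0.0636]
ee_rot: [3.141, 0.002, 2.956]
force: [0.1, 0.7, 8.4]
finger_gap: 0.0
gripper_force: 4.4
```

Run:
```python
from h import *
c=snap('scene','s5')['frame'][140:260,280:420]; d=snap('side','d5')['frame'][150:270,230:370]
A=np.hstack([cv2.resize(c,(400,343),interpolation=2),cv2.resize(d,(400,343),interpolation=2)])
cv2.imwrite('pics/m5.png',A[:,:,::-1]); st=read_state(); print(st['clock'],st['tcp_pos'],st['force'])
```

```text
10.975 [0.48730991 0.03294681 0.06364056] [-0.28166362  0.21429617  8.74900476]
```

View pics/m5.png

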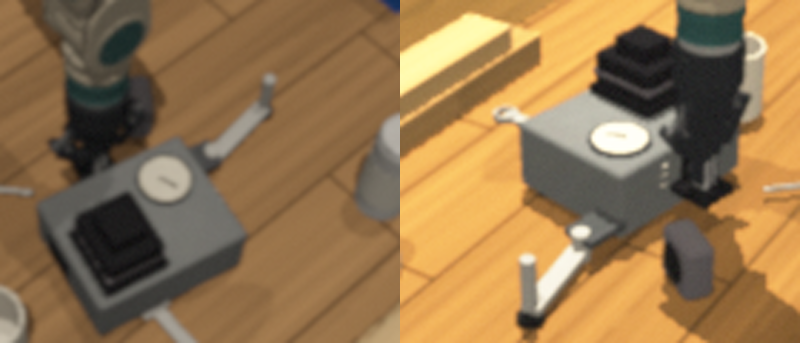

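The leg is out and seated, with the knob at composite (528,262). The tab is pressed low under the fingertips at (700,190). TCP z of 0.0636 puts the travel at about 0.039, past the third click, and the tape hasn't been touched. Handing in.

```bash
python3 -c "
from plant import *
print(finish_job())"
```

```text
the job is handed in; nothing more can be done
None
```

The job is handed in, with no verdict shown: the stabiliser leg was swung out first and seated at its end stop, and the closed fingers are holding the lever at about 39 mm of travel, past the third click; I saw nothing else on the bench shifted.

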